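Hook a hold-down bar onto a microplate shaker

ROBOT

A 6-joint arm with a two-finger parallel gripper is mounted at the origin on the work surface. World frame = base frame: x ahead of the robot, y to its left, z up, the work surface at z = 0. Lengths are in mm, angles in degrees, forces in N, time in s.
With the tool pointing down it reaches from about 425 to 1125 mm from the base axis. Payload 14.9 kg.
Tool frame: the origin (TCP) lies at the centre of the arm's flange, where the gripper is bolted on; the fingertips stand 191 mm ahead of it and the grasp point (between the pads) lies 172 mm ahead of it; z points along the fingers, y is the direction in which the jaws open and shut (so a half turn about z gives the same grasp; the last joint's range is limited). The gripper opens to 91 mm and grips with 3 to 60 N. Pads are 32 mm wide; open, the fingers measure 118 mm over their backs; the gripper's body (76 mm by 178 mm) begins 60 mm behind the grasp point.
Start: joints at [-77.768, 21.709, 99.362, -0, 58.929, -1.908], TCP at [171.007, -678.805, 404.732] pointing down, gripper open.
Joint ranges: [-158.91, 158.91], [-42.39, 125.64], [0.06, 152.35], [-60.88, 240.88], [17.5, 164.5], [-176.32, 176.32]. Speed limits (degrees/s): [108.29, 108.29, 136.94, 180, 180, 180].

INTERFACE

Orientations are given as a 3x3 rotation matrix whose columns are the frame's x, y, z axes.
In Python, from rig import arm, read_camera gives the robot as it stands.
- The arm moves only by the tool apply_moves, never from a script. Its argument "moves" is a list of rows, each a list of 7 numbers: the gripper's target within -1 to 1 (fully open at 1, half-way at 0, shut at -1), then the shift along the tool's x, y, z as a fraction of full scale, then the turn, a rotation vector about the tool's x, y, z as a fraction of full scale. A call has 1 to 20 rows; each row is the pose to reach, as a shift and turn from the pose commanded when the call began, along the tool's axes at that moment; what a row does not reach only later rows make up. Full scale, the value 1, is 300 mm for a shift and 90 degrees for a turn. A row lasts 1/10 s, in which the tool goes at most 50 mm and 8.59 degrees, less where a joint would pass 70% of its speed; a pose out of reach is approached as far as the arm can. A call with a number of a shift or a turn outside -1 to 1 is refused whole. A call with a gripper value outside its range is refused whole. The fingers move at their own pace and stop on an object; the grip force is fixed at half the most. Time passes only in rows, so rows that repeat a pose let the fingers close. It gives the time, the measured TCP pose, the force and the opening at its end, in the units of the state.
- arm.get_state(): the state, without advancing time (a new reading comes with each control period).
- read_camera(name): name is "scene" or "top"; returns a dict with "color" (480x640x3 uint8, red, green, blue), "fx", "fy", "cx", "cy" (pixels), "distortion" ([k1, k2, p1, p2, k3] as OpenCV has them; the pictures are not rectified), "origin" and "attitude" of the camera in the world. Camera axes: x right, y down, z forward; pixel columns grow to the right and rows downward; lengths in mm; the calibration is good to about 2 mm. A picture is of the moment at which its call begins. There is no depth.
- arm.close_job(): hands the job in, once; it reports no verdict.
The state is a dict: "t": time; "joint_pos": joint angles; "qvel": joint speeds; "tau": joint torques, N m; "tcp_pos": TCP position; "tcp_rot": TCP orientation; "ft_force": force on the tool from outside, world axes, zero at the start; "moment": the same for the moment, N m; "opening": finger opening in mm.
Only numpy, scipy, OpenCV 4.12 (cv2) and the standard library are available. Lean on these libraries where they do the work, as an engineer would, in place of code of your own. Each camera call takes 0.05 s, during which the arm holds its last target.

TASK

Fit the steel hold-down bar across the microplate on the shaker: tip its eye end down, pass the oblong eye over the wide head of the stud and draw the bar back until the eye meets the stud's neck, then level the bar so that it is caught under the head and its tail lies in the fork, and let go. Work by feel and gently: do not force the bar against the shaker or press on the microplate, and leave everything else on the bench where it is.

Things in the scene. Friction and masses are not known exactly. Their poses are not given: they have to be found in the camera images.
- bar: Loose flat steel bar (sizes in mm), 176.5 long, 30 wide, 4 thick, 0.12-0.24 kg, flat on the bench. In its frame it runs along x from -98.5 (nose, eye end) to +78 (tail). Origin: on the underside below the middle of the grip, z up. The grip is an upright black fin over the origin, 40 long (x), 12 thick (y), from 4 to 36 above the underside: pinch it across the 12 mm.
- eye (a point): Centre of the bar's eye, on the underside (bar frame x -70). The oblong eye is a rectangular through hole, 29 long (bar x -84.5 to -55.5) and 16 wide (y), with strips 7 wide at its sides.
- nose (a point): Middle of the nose rim that closes the eye, on the underside (bar frame x -91.5); the rim is 14 wide (bar x -98.5 to -84.5).
- tail (a point): Point on the bar's underside, 18 short of the tail end (bar frame x +60).
- shaker: White bench shaker (sizes in mm), fixed, 200 (x) by 150 (y), aluminium platform top at z 70. Origin: centre of its underside, on the bench, z up; its stud side is -x, roughly facing the robot, its fork is on the +x side. The finished bar lies along the shaker's x, nose to -x, underside at z 91 on seat and fork, the neck in the eye and the head above. Seat: block top at z 91, x -50 to -39, 40 wide.
- stud_slot (a point): Middle of the stud's slot, at the height of the head's underside (shaker x -68, y 0, z 98.5). The stud has a round neck 10 across, from platform to z 98.5, and a T-head 41 long (x), 11 wide (y), 4 thick (z 98.5 to 102.5). It is clamped in a slot along x, anywhere within 11 mm either way of this point (not measured: find it by feel) and does not slide when pushed gently.
- head_top (a point): Point 4 above point stud_slot, at the head's top height. Level, the eye (29) cannot pass the head (41). Nose-down about 24 degrees, the nose rim goes down beyond the head's -x end, its inner lower edge at z 91 to 94.5; the bar is drawn to +x until that edge meets the neck. Only within 1 mm or so of there does the eye's other end clear the head's +x end on levelling.
- fork (a point): Middle of the fork's floor (shaker x 59, y 0, z 91). The floor reaches from x 52 to 66, between two upright cheeks 35 apart (inner faces y -17.5 and 17.5), which stand 6 above it.
- microplate: White lidded microplate on the platform, 85.5 (x) by 127.7 (y) by 17 high; the shaker's z 70 to 87, x -36 to 49. Held in place; the finished bar passes 4 mm above it. Origin: centre of its underside.
- tube_rack: Bystander: yellow tube rack, 90 x 200 x 40, at the back. Origin at centre of underside.
- reagent: Bystander: amber bottle, 64 across, 150 high. Origin at centre of underside.
- tip_box: Bystander: blue box with a clear lid, 88 x 123 x 62. Origin at centre of underside.
- vial: Bystander: small jar, 28 across, 55 high, standing between the bar and the shaker. Origin at centre of underside.
- cap: Bystander: screw cap, 34 across, 14 high, lying past the bar's tail. Origin at centre of underside.
- beaker: Bystander: clear beaker, 90 across, 90 high. Origin at centre of underside.
- pipette: Bystander: white pipette lying along its x, about 225 long, 28 thick. Origin under its middle.
There are look-alikes about, which are no part of the job. What is shaped like the bar but turquoise or yellow is not meant.

How it is judged (in metres and radians):
On the way:
1. the bar is tilted nose-down with the rim of its eye lower than the stud's head, close in front of the neck (angle between bar's own z axis and vertical above 0.14 rad and z of nose in the frame of shaker between 0.07 and 0.0985 m and y of nose in the frame of shaker between -0.008 and 0.008 m and x of nose in the frame of shaker between -0.125 and -0.062 m), for 0.1 s.
At the end, for the whole second after the job is handed in: The bar lies level (within 2 degrees) and still, underside at the shaker's z 88.5 to 94, the stud's neck in its eye under the head (eye centre x -89.5 to -46.5, within 6 mm of the middle line), its tail on the fork floor between the cheeks (within 6 mm of the middle line) (angle between bar's own z axis and vertical below 0.035 rad and z of eye in the frame of shaker between 0.0885 and 0.094 m and y of eye in the frame of shaker between -0.006 and 0.006 m and x of eye in the frame of shaker between -0.0895 and -0.0465 m and z of tail in the frame of shaker between 0.0885 and 0.0935 m and y of tail in the frame of shaker between -0.006 and 0.006 m and linear speed of bar below 0.01 m/s); the robot touches nothing.
It fails at once if the bar is forced against the shaker or its stud (more than 25 N) (contact force between bar and shaker above 25 N).
It fails at once if the bar presses on the microplate (more than 10 N) (contact force between bar and microplate above 10 N).
It fails at once if the microplate is shoved (more than 15 mm) (distance of microplate from where it was at the start of the episode above 0.015 m).
It fails at once if another thing on the bench is displaced (more than 30 mm) (distance of any of tube_rack, reagent, tip_box, vial, cap, beaker, pipette from where it was at the start of the episode above 0.03 m).
It also fails if it takes over 61 s, if anything falls off the work surface, if the arm or the gripper's body presses on something with over 40 N, if the wrist force passes 120 N, or if a joint passes its speed limit or range.

## Working session

There is one attempt and no reset: what is moved stays moved. The work goes in short steps, Python scripts to look and compute and a tool call to move; the robot and the scene stay as the last step left them, time stands still between calls to the robot, and variables do not carry over. Pictures are saved under pics/ and viewed, and the job is handed in when it is done.

Besides the shell and the picture viewer there is one more tool, called after "Emit:" as name([rows], argument=value, ...), one row to a line, values as JSON. apply_moves: Moves the arm, as the interface text tells. Its arguments: {"type":"object","properties":{"moves":{"type":"array"}},"required":["moves"]}

```bash
ls; mkdir -p pics; cat > h.py <<'E'
import numpy as np, cv2
from rig import arm, read_camera
def shot(name,fn):
    c=read_camera(name); cv2.imwrite('pics/'+fn+'.png',c['color'][:,:,::-1]); np.save('pics/'+fn+'.npy',c,allow_pickle=True); return c
def load(fn): return np.load('pics/'+fn+'.npy',allow_pickle=True).item()
def ray(c,uv):
    K=np.array([[c['fx'],0,c['cx']],[0,c['fy'],c['cy']],[0,0,1]],float)
    p=cv2.undistortPoints(np.array(uv,float).reshape(-1,1,2),K,np.array(c['distortion'],float)).reshape(-1,2)
    d=np.c_[p,np.ones(len(p))]@np.array(c['attitude'],float).T
    return np.array(c['origin'],float),d/np.linalg.norm(d,axis=1)[:,None]
def plane(c,uv,z):
    o,d=ray(c,uv); return o+d*((z-o[2])/d[:,2])[:,None]
def proj(c,P):
    R=np.array(c['attitude'],float);o=np.array(c['origin'],float)
    K=np.array([[c['fx'],0,c['cx']],[0,c['fy'],c['cy']],[0,0,1]],float)
    q=(np.array(P,float).reshape(-1,3)-o)@R
    return cv2.projectPoints(q,np.zeros(3),np.zeros(3),K,np.array(c['distortion'],float))[0].reshape(-1,2)
def tri(c1,u1,c2,u2):
    o1,d1=ray(c1,u1);o2,d2=ray(c2,u2);out=[]
    for a,b in zip(d1,d2):
        A=np.c_[a,-b];s=np.linalg.lstsq(A,o2-o1,rcond=None)[0]
        p,q=o1+a*s[0],o2+b*s[1];out.append(np.r_[(p+q)/2,np.linalg.norm(p-q)])
    return np.array(out)
E
python3 - <<'E'
from h import *
np.set_printoptions(precision=3,suppress=True)
for n in('scene','top'):
    c=shot(n,n+'0'); print(n,c['origin'],c['attitude'],c['fx'],c['distortion'])
print(arm.get_state())
E
```

```text
pics
scene [1636.754   18.524  946.303] [[-0.014  0.611 -0.792]
 [ 1.    -0.005 -0.022]
 [-0.017 -0.792 -0.611]] 506.9012539392798 [0.029 0.    0.    0.    0.   ]
top [ 380.374  -13.152 1538.36 ] [[-0.028 -0.996  0.083]
 [-1.     0.027 -0.01 ]
 [ 0.007 -0.083 -0.997]] 572.0612312641481 [-0.045  0.     0.     0.     0.   ]
{'t': 0.1, 'joint_pos': array([-77.767,  21.737,  99.393,  -0.   ,  58.928,  -1.907]), 'qvel': array([-0.106, -0.029, -0.174,  0.033, -0.093,  0.035]), 'tau': array([  0.   , -76.504, -43.529,   0.065,   0.04 ,  -0.   ]), 'tcp_pos': array([ 170.968, -678.624,  404.131]), 'tcp_rot': array([[ 0.97 ,  0.244, -0.   ],
       [ 0.244, -0.97 ,  0.001],
       [ 0.   , -0.001, -1.   ]]), 'ft_force': array([ 0.284,  0.343, -0.377]), 'moment': array([-0.009,  0.01 , -0.015]), 'opening': 91.20625325904346}
```

View pics/scene0.png

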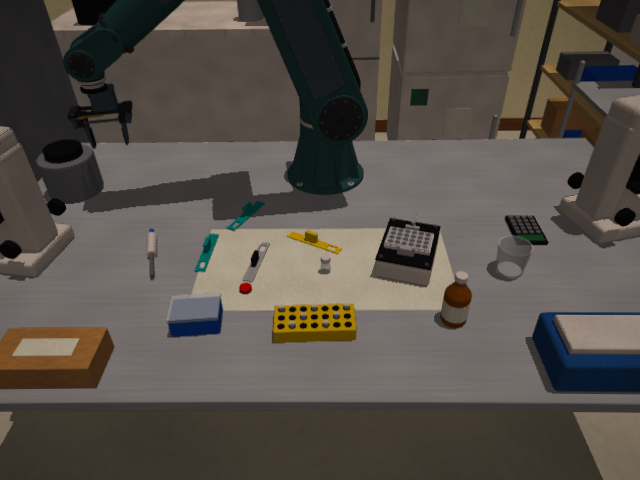

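View pics/top0.png

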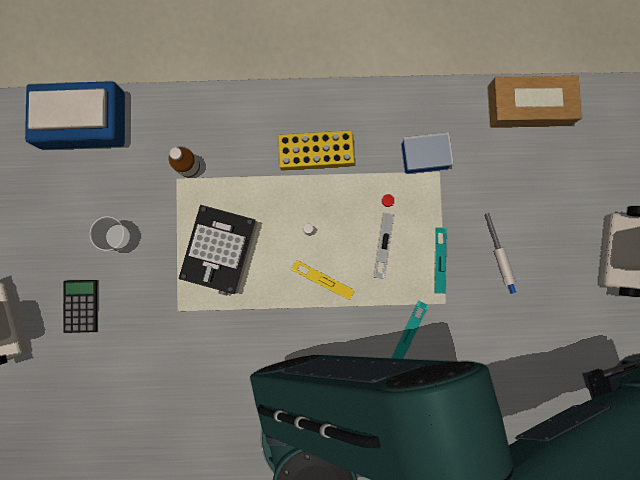

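Steel bar: top about (384,245), scene about (257,262). The shaker is at top about (218,250). I'll crop and enlarge both.

```bash
python3 - <<'E'
from h import *
def crop(fn,x,y,w,h,s,o):
    im=cv2.imread(f'pics/{fn}.png')[y:y+h,x:x+w]; cv2.imwrite(f'pics/{o}.png',cv2.resize(im,None,fx=s,fy=s,interpolation=cv2.INTER_CUBIC))
crop('top0',170,195,100,110,5,'t_sh')
crop('top0',360,205,50,80,7,'t_bar')
crop('scene0',230,210,220,80,3.6,'s_all')
crop('scene0',365,205,85,85,7,'s_sh')
E
```

```text
(no output)
```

View pics/t_sh.png

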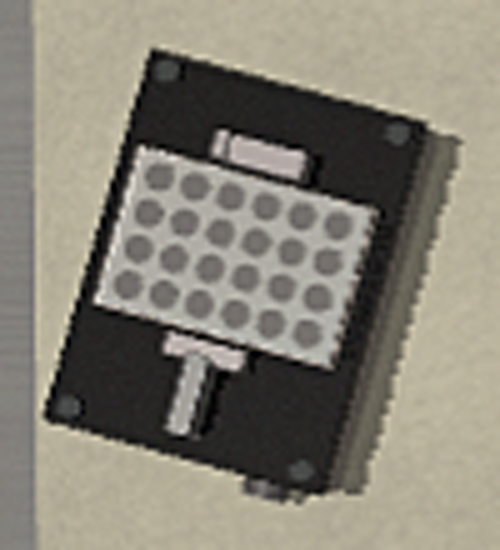

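View pics/t_bar.png

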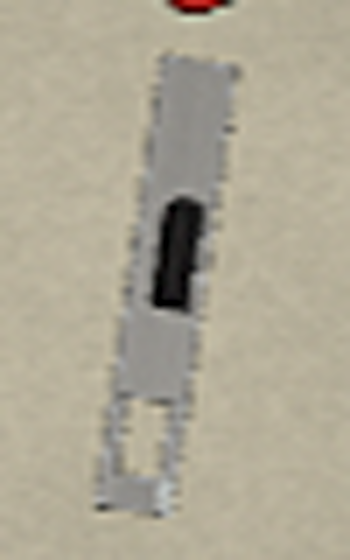

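View pics/s_all.png

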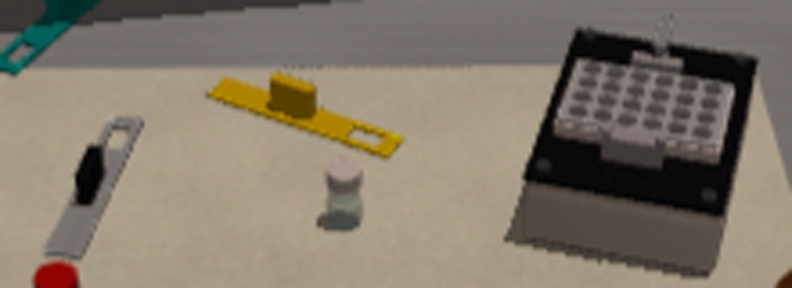

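View pics/s_sh.png

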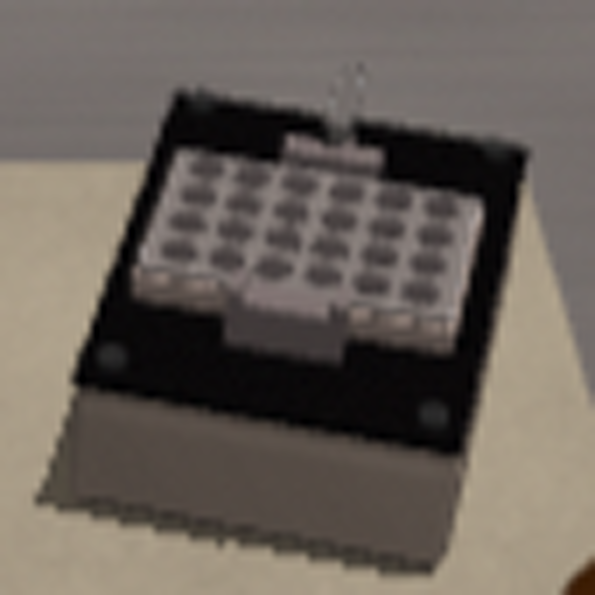

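```bash
cat > m.py <<'E'
from h import *
np.set_printoptions(precision=2,suppress=True)
ct,cs=load('top0'),load('scene0')
def quad(mask):
    cn=max(cv2.findContours(mask.astype(np.uint8),cv2.RETR_EXTERNAL,cv2.CHAIN_APPROX_NONE)[0],key=cv2.contourArea)
    hull=cv2.convexHull(cn)
    for e in np.linspace(1,20,60):
        a=cv2.approxPolyDP(hull,e,True)
        if len(a)<=4: break
    a=a.reshape(-1,2).astype(float); P=cn.reshape(-1,2).astype(float)
    # refine: fit line to each side
    L=[]
    for i in range(4):
        p,q=a[i],a[(i+1)%4];d=(q-p)/np.linalg.norm(q-p);n=np.array([-d[1],d[0]])
        t=(P-p)@d;s=abs((P-p)@n);l=np.linalg.norm(q-p)
        S=P[(s<1.6)&(t>.1*l)&(t<.9*l)]
        vx,vy,x,y=cv2.fitLine(S.astype(np.float32),cv2.DIST_HUBER,0,.01,.01).ravel();
        n=np.array([-vy,vx]); c=a.mean(0); 
        off=n@np.array([x,y]); sgn=np.sign(off-n@c); L.append((n,off+.5*sgn))
    return np.array([np.linalg.solve([L[i-1][0],L[i][0]],[L[i-1][1],L[i][1]]) for i in range(4)])
im=ct['color'].astype(int); m=np.zeros(im.shape[:2],bool); m[195:300,170:262]=(im.max(2)<70)[195:300,170:262]
q=quad(m); print('top quad px',q)
W=plane(ct,q,70);print('W70',W, np.linalg.norm(W-np.roll(W,-1,0),axis=1))
im=cs['color'].astype(int); m2=np.zeros(im.shape[:2],bool); m2[210:275,365:445]=(im.max(2)<60)[210:275,365:445]
try:
    q2=quad(m2); print('scene quad px',q2); W2=plane(cs,q2,70);print(W2,np.linalg.norm(W2-np.roll(W2,-1,0),axis=1))
    T=[min((tri(ct,[a],cs,[b])[0] for b in q2),key=lambda r:r[3]) for a in q]; print('tri',np.array(T))
except Exception as e: print(e)
E
python3 m.py
```

```text
top quad px [[199.68 204.29]
 [255.7  219.33]
 [234.51 294.38]
 [178.04 278.22]]
W70 [[617.75 281.61  70.  ]
 [574.46 137.    70.  ]
 [382.59 194.82  70.  ]
 [427.75 339.23  70.  ]] [150.96 200.4  151.31 198.54]
scene quad px [[390.38 217.8 ]
 [440.06 225.9 ]
 [430.54 269.98]
 [374.41 259.96]]
[[384.41 199.12  70.  ]
 [427.32 339.7   70.  ]
 [623.99 280.86  70.  ]
 [582.03 137.17  70.  ]] [146.99 205.28 149.7  207.11]
tri [[618.5  282.42  65.27   0.28]
 [575.22 137.75  64.33   0.36]
 [382.69 197.21  68.56   4.33]
 [427.76 339.38  70.29   0.42]]
```

```bash
cat > m2.py <<'E'
from m import *
c,s=np.cos(np.radians(-16.8)),np.sin(np.radians(-16.8)); O=np.array([500.6,238.2]);R=np.array([[c,-s],[s,c]])
# features in shaker
im=ct['color'].astype(int)
g=im.max(2)
for lo in (90,110,130):
    m=np.zeros(g.shape,bool); m[262:284,200:214]=(g>lo)[262:284,200:214]
    n,l,st,ce=cv2.connectedComponentsWithStats(m.astype(np.uint8))
    for i in range(1,n):
        if st[i,4]>15:
            pts=np.argwhere(l==i)[:,::-1].astype(float); w=plane(ct,pts,102.5)[:,:2]; q=(w-O)@R
            print('stud',lo,st[i],q.mean(0),q.min(0),q.max(0))
# project shaker points
def sh(p): p=np.array(p,float).reshape(-1,3); return np.c_[p[:,:2]@R.T+O,p[:,2]]
F=[[-50,-20,91],[-50,20,91],[-39,-20,91],[-39,20,91],[52,-17.5,97],[66,-17.5,97],[52,17.5,97],[66,17.5,97],[-36,-63.85,87],[-36,63.85,87],[49,-63.85,87],[49,63.85,87],[-68,0,102.5],[-100,-75,70],[-100,75,70],[100,-75,70],[100,75,70]]
for n,cc,(x,y,w,h,k) in (('top0',ct,(170,195,100,110,7)),('scene0',cs,(365,205,85,85,7))):
    I=cv2.resize(cv2.imread(f'pics/{n}.png')[y:y+h,x:x+w],None,fx=k,fy=k,interpolation=cv2.INTER_CUBIC)
    for p in proj(cc,sh(F)): cv2.drawMarker(I,tuple(np.round((p-[x,y]+.5)*k).astype(int)),(0,0,255),cv2.MARKER_CROSS,9,1)
    cv2.imwrite(f'pics/ov_{n}.png',I)
# bar
hsv=cv2.cvtColor(ct['color'],cv2.COLOR_RGB2HSV).astype(int)
sub=(slice(205,285),slice(360,410))
m=np.zeros(g.shape,bool); m[sub]=((hsv[...,1]<25)&(g>60)|(g<70))[sub]
cn=max(cv2.findContours(m.astype(np.uint8),0,1)[0],key=cv2.contourArea)
print('bar rect px',cv2.minAreaRect(cn))
q=quad(m); W=plane(ct,q,4); print(q,'bar corners',W,np.linalg.norm(W-np.roll(W,-1,0),axis=1))
cv2.imwrite('pics/barm.png',cv2.resize((m[sub]*255).astype(np.uint8),None,fx=6,fy=6))
def fin(cc,sub):
    G=cc['color'].max(2); m=np.zeros(G.shape,np.uint8); m[sub]=(G[sub]<60); n,l,st,ce=cv2.connectedComponentsWithStats(m); i=1+st[1:,4].argmax(); return st[i],ce[i],cv2.minAreaRect(np.argwhere(l==i)[:,::-1].astype(np.float32))
a=fin(ct,sub); b=fin(cs,(slice(235,285),slice(235,275))); print(a,b)
print('fin top-view at z36',plane(ct,[a[1]],36),'tri',tri(ct,[a[1]],cs,[b[1]]))
E
python3 m2.py|tail -n +22
```

```text
stud 110 [203 262  11  20 110] [-58.39   2.35] [-87.16  -9.14] [-38.69  17.94]
stud 130 [203 262  11  20 102] [-58.38   2.68] [-86.5   -9.14] [-39.12  17.94]
bar rect px ((383.2181396484375, 245.4026641845703), (11.320883750915527, 65.21415710449219), 8.426969528198242)
[[393.43 214.13]
 [384.16 278.21]
 [372.91 276.98]
 [382.83 212.09]] bar corners [[ 587.38 -229.13    4.  ]
 [ 414.86 -197.54    4.  ]
 [ 419.   -167.44    4.  ]
 [ 593.71 -200.57    4.  ]] [175.39  30.38 177.82  29.24]
(array([382, 233,   7,  16,  80], dtype=int32), array([384.9 , 240.78]), ((384.9800109863281, 240.63998413085938), (5.232590675354004, 15.414929389953613), 8.130102157592773)) (array([251, 251,   8,  16,  99], dtype=int32), array([254.4 , 258.61]), ((254.5, 258.5), (15.0, 7.0), 90.0))
fin top-view at z36 [[ 512.77 -199.29   36.  ]] tri [[ 514.08 -200.62   20.48    1.19]]
```

```bash
python3 - <<'E'
import cv2,numpy as np
a=cv2.imread('pics/ov_top0.png');b=cv2.imread('pics/ov_scene0.png')
print(a.shape,b.shape)
cv2.imwrite('pics/ov_top_s.png',cv2.resize(a,None,fx=.78,fy=.78))
E
```

```text
(770, 700, 3) (595, 595, 3)
```

View pics/ov_top_s.png

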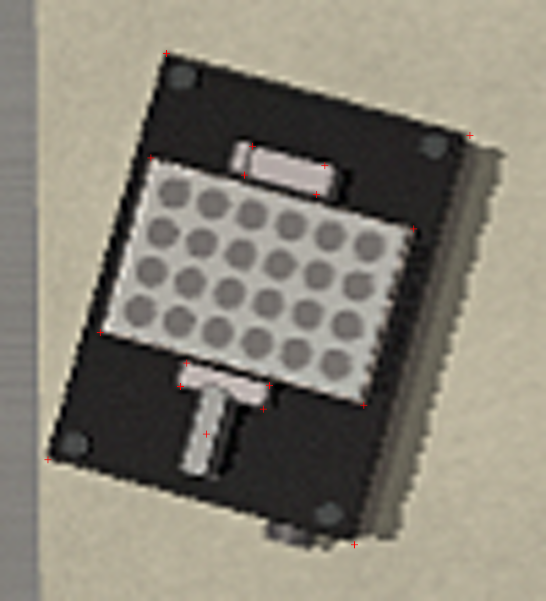

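View pics/ov_scene0.png

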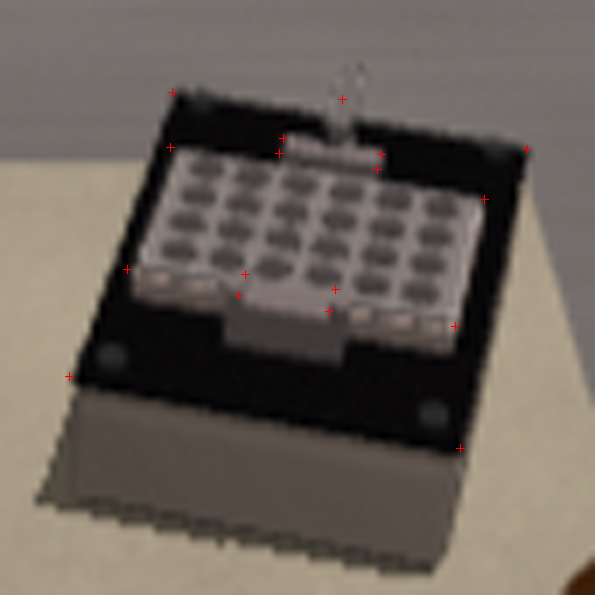

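View pics/barm.png

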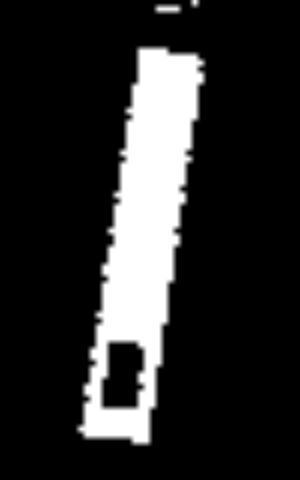

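```bash
cat > d.py <<'E'
from h import *
from scipy.spatial.transform import Rotation as Ro
np.set_printoptions(precision=4,suppress=True)
def go(P,R=None,st=None):
    """fractions from the present measured pose to world target TCP P, R"""
    st=st or arm.get_state(); A=np.array(st['tcp_rot']); 
    d=A.T@(np.array(P,float)-st['tcp_pos'])
    r=Ro.from_matrix(A.T@R).as_rotvec(degrees=True) if R is not None else np.zeros(3)
    return np.r_[d/300,r/90]
def barR(yaw,th):  # bar frame orientation, nose-down th
    return (Ro.from_euler('z',yaw,degrees=True)*Ro.from_euler('y',-th,degrees=True)).as_matrix()
FL=np.diag([1.,-1,-1]) # tool in bar frame: x same, y,z flipped
E
python3 - <<'E'
from d import *
R=barR(-10.5,0)@FL
print(go([513.5,-200.2,320],R)); 
E
```

```text
[ 1.4967 -1.2672  0.2818 -0.0006  0.0001  0.2738]
```

Emit:
apply_moves([
  [1,0.9,-0.76,0.15,0,0,0.2738],
  [1,0.9,-0.76,0.15,0,0,0.2738],
  [1,0.9,-0.76,0.15,0,0,0.2738],
  [1,0.9,-0.76,0.15,0,0,0.2738],
  [1,0.9,-0.76,0.15,0,0,0.2738],
  [1,0.9,-0.76,0.15,0,0,0.2738],
  [1,0.9,-0.76,0.15,0,0,0.2738],
  [1,0.9,-0.76,0.15,0,0,0.2738],
  [1,0.9,-0.76,0.15,0,0,0.2738],
  [1,0.9,-0.76,0.15,0,0,0.2738],
  [1,0.9,-0.76,0.15,0,0,0.2738],
])

```text
t: 1.2
tcp_pos: [376.5, -392.8, 359.9]
tcp_rot: [[0.983, -0.184, 0.0], [-0.184, -0.983, -0.0], [0.0, 0.0, -1.0]]
ft_force: [-0.3, -0.5, -0.8]
opening: 91.2
```

```bash
python3 - <<'E'
from d import *
R=barR(-10.5,0)@FL
print(go([513.5,-200.2,300],R)); 
E
```

```text
[ 0.3308 -0.715   0.1996  0.0002 -0.0002 -0.0009]
```

Emit:
apply_moves([
  [0.2,0.331,-0.715,0.2,0,0,-0.001],
  [0.2,0.331,-0.715,0.2,0,0,-0.001],
  [0.2,0.331,-0.715,0.2,0,0,-0.001],
  [0.2,0.331,-0.715,0.2,0,0,-0.001],
  [0.2,0.331,-0.715,0.2,0,0,-0.001],
  [0.2,0.331,-0.715,0.2,0,0,-0.001],
  [0.2,0.331,-0.715,0.2,0,0,-0.001],
  [0.2,0.331,-0.715,0.2,0,0,-0.001],
])

```text
t: 2.0
tcp_pos: [513.5, -200.2, 300.0]
tcp_rot: [[0.983, -0.182, 0.0], [-0.182, -0.983, -0.0], [0.0, 0.0, -1.0]]
ft_force: [-0.0, 0.7, 0.2]
opening: 54.8
```

```bash
python3 - <<'E'
from d import *
R=barR(-10.5,0)@FL
print(go([513.5,-200.2,198.5],R)); print(arm.get_state()['tcp_pos'])
for n in('scene','top'):
    c=shot(n,n+'1')
    x,y,w,h=(330,150,120,150) if n=='top' else (190,170,130,130)
    im=c['color'][y:y+h,x:x+w,::-1]; cv2.imwrite(f'pics/{n}1c.png',cv2.resize(im,None,fx=4,fy=4,interpolation=cv2.INTER_CUBIC))
a=cv2.imread('pics/top1c.png');b=cv2.imread('pics/scene1c.png');b=cv2.copyMakeBorder(b,0,600-b.shape[0],0,0,0)
I=np.hstack([a,b]);cv2.imwrite('pics/both1.png',cv2.resize(I,None,fx=.78,fy=.78))
E
```

```text
[ 0.0001  0.      0.3382  0.0001 -0.0001  0.0001]
[ 513.4671 -200.1802  299.9519]
```

View pics/both1.png

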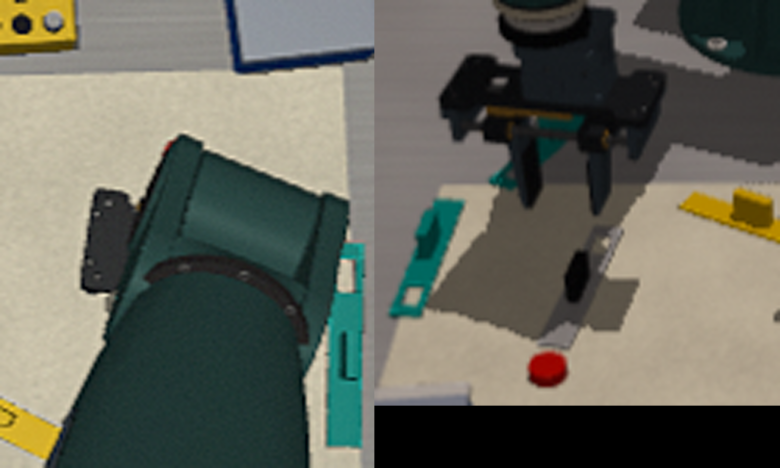

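Emit:
apply_moves([
  [0,0,0,0.1,0,0,0],
  [0,0,0,0.2,0,0,0],
  [0,0,0,0.29,0,0,0],
  [0,0,0,0.338,0,0,0],
  [0,0,0,0.338,0,0,0],
])

```text
t: 2.6
tcp_pos: [513.1, -199.4, 197.1]
tcp_rot: [[0.983, -0.182, -0.002], [-0.182, -0.983, 0.001], [-0.003, -0.001, -1.0]]
ft_force: [0.1, -0.2, -0.2]
opening: 45.3
```

Emit:
apply_moves([
  [-0.3,0,0,0,0,0,0],
  [-0.5,0,0,0,0,0,0],
  [-0.6,0,0,0,0,0,0],
  [-0.7,0,0,0,0,0,0],
  [-0.8,0,0,0,0,0,0],
  [-1,0,0,0,0,0,0],
  [-1,0,0,0,0,0,0],
  [-1,0,0,0,0,0,0],
])

```text
t: 3.4
tcp_pos: [514.2, -199.1, 199.0]
tcp_rot: [[0.984, -0.18, 0.001], [-0.18, -0.984, -0.0], [0.001, 0.0, -1.0]]
ft_force: [-3.7, -1.1, 9.2]
opening: 12.0
```

```bash
python3 - <<'E'
from d import *
s=arm.get_state();print(s['tcp_pos'],s['ft_force'],s['moment'],s['opening'])
c=shot('scene','scene2')
im=c['color'][200:300,210:310,::-1]; cv2.imwrite(f'pics/scene2c.png',cv2.resize(im,None,fx=6,fy=6,interpolation=cv2.INTER_CUBIC))
E
```

```text
[ 514.1628 -199.0966  198.9917] [-3.6737 -1.0581  9.1693] [-0.0847  0.3564  0.0489] 12.012202219883033
```

View pics/scene2c.png

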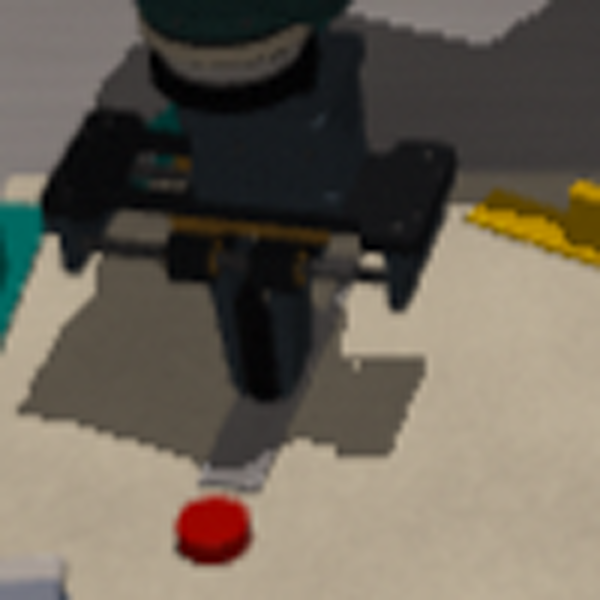

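Emit:
apply_moves([
  [-1,0,0,-0.03,0,0,0],
  [-1,0,0,-0.1,0,0,0],
  [-1,0,0,-0.2,0,0,0],
  [-1,0,0,-0.3,0,0,0],
  [-1,0,0,-0.4,0,0,0],
  [-1,0,0,-0.45,0,0,0],
  [-1,0,0,-0.45,0,0,0],
  [-1,0,0,-0.45,0,0,0],
])

```text
t: 4.25
tcp_pos: [513.5, -198.8, 332.5]
tcp_rot: [[0.984, -0.181, -0.001], [-0.181, -0.984, 0.0], [-0.001, -0.0, -1.0]]
ft_force: [-0.3, -0.5, -1.8]
opening: 11.9
```

```bash
cat >> d.py <<'E'
SO=np.array([500.6,238.2,0]); SY=-16.8; H=199.0
SR=barR(SY,0)
def tcp(X0,Y0,Z0,th,dx=0.):
    B=SR@barR(0,th); P=SO+SR@np.array([X0,Y0,Z0])+B@np.array([dx,0,H]); return P,B@FL
def bar(st=None,dx=0.):
    st=st or arm.get_state(); B=np.array(st['tcp_rot'])@FL; o=st['tcp_pos']-B@np.array([dx,0,H])
    q=SR.T@(o-SO); Rb=SR.T@B; return q, np.degrees(np.arcsin(Rb[2,0])), np.degrees(np.arctan2(Rb[1,0],Rb[0,0])), Rb
E
python3 - <<'E'
from d import *
s=arm.get_state();print(s['tcp_pos'],s['ft_force'],s['moment'],s['opening'],s['joint_pos'])
print(bar(s)[:3])
print(go(*tcp(-18,0,145,0)))
P,R=tcp(-18,0,145,0);print(P)
c=shot('scene','scene3')
im=c['color'][170:270,200:320,::-1]; cv2.imwrite(f'pics/scene3c.png',cv2.resize(im,None,fx=6,fy=6,interpolation=cv2.INTER_CUBIC))
E
```

```text
[ 513.4949 -198.7781  332.5496] [-0.315  -0.5023 -1.7935] [ 0.0844 -0.0292 -0.014 ] 11.853177135831022 [-23.5873  14.2866 118.6051   0.0021  47.1478  76.823 ]
(array([ 138.5098, -414.5793,  133.5496]), np.float64(-0.038022875368331197), np.float64(6.388289869266868))
[-0.3652 -1.4315 -0.0377 -0.0001  0.0004  0.071 ]
[483.3682 243.4026 344.    ]
```

View pics/scene3c.png

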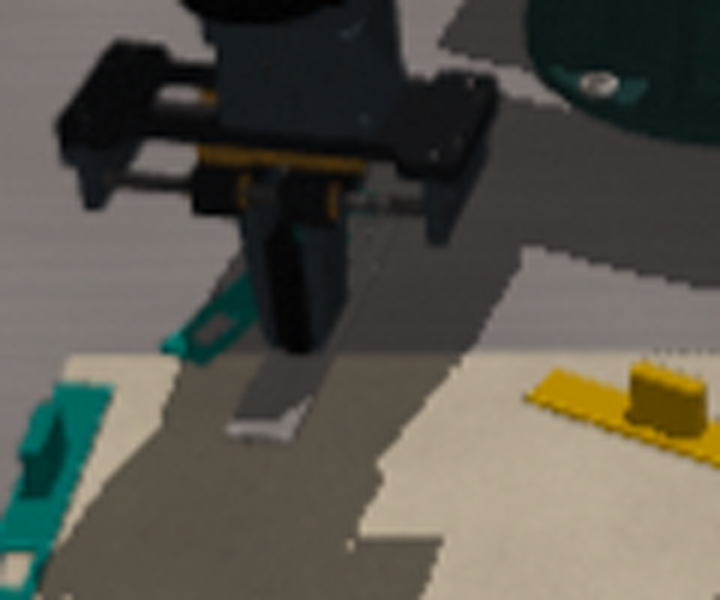

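Emit:
apply_moves([
  [-1,-0.02,-0.06,-0.02,0,0,0.005],
  [-1,-0.05,-0.17,-0.04,0,0,0.01],
  [-1,-0.08,-0.3,-0.04,0,0,0.015],
  [-1,-0.11,-0.43,-0.04,0,0,0.02],
  [-1,-0.14,-0.56,-0.04,0,0,0.03],
  [-1,-0.17,-0.69,-0.04,0,0,0.035],
  [-1,-0.21,-0.82,-0.04,0,0,0.04],
  [-1,-0.24,-0.94,-0.04,0,0,0.05],
  [-1,-0.255,-1,-0.04,0,0,0.07],
  [-1,-0.255,-1,-0.04,0,0,0.071],
])

```text
t: 5.3
tcp_pos: [492.2, 111.8, 343.8]
tcp_rot: [[0.958, -0.287, -0.002], [-0.287, -0.958, -0.0], [-0.002, 0.001, -1.0]]
ft_force: [0.1, 0.0, -1.7]
opening: 11.6
```

```bash
python3 - <<'E'
from d import *
print(bar()[:3])
print(go(*tcp(-18,0,145,0)))
E
```

```text
(array([  28.0932, -123.6295,  144.8219]), np.float64(-0.12849411051430276), np.float64(0.09442568509166256))
[-0.1545 -0.4117 -0.0006  0.0006  0.0014  0.001 ]
```

Emit:
apply_moves([
  [-1,-0.02,-0.06,0,0,0,0],
  [-1,-0.05,-0.14,0,0,0,0],
  [-1,-0.09,-0.24,0,0,0,0],
  [-1,-0.12,-0.33,0,0,0,0],
  [-1,-0.145,-0.39,0,0,0.001,0.001],
  [-1,-0.1545,-0.4117,0,0,0.001,0.001],
  [-1,-0.1545,-0.4117,0,0,0.001,0.001],
  [-1,-0.1545,-0.4117,0,0,0.001,0.001],
  [-1,-0.1545,-0.4117,0,0,0.001,0.001],
])

```text
t: 6.2
tcp_pos: [484.3, 240.6, 345.1]
tcp_rot: [[0.957, -0.291, 0.001], [-0.291, -0.957, -0.001], [0.001, 0.0, -1.0]]
ft_force: [1.1, 1.0, -2.3]
opening: 11.8
```

```bash
python3 - <<'E'
from d import *
s=arm.get_state();print(s['tcp_pos'],s['ft_force'],s['moment'],s['opening'],s['joint_pos'])
print(bar(s)[:3])
for n,(x,y,w,h) in (('top',(150,180,140,150)),('scene',(340,150,130,150))):
    c=shot(n,n+'4'); im=c['color'][y:y+h,x:x+w,::-1]; cv2.imwrite(f'pics/{n}4c.png',cv2.resize(im,None,fx=4,fy=4,interpolation=cv2.INTER_CUBIC))
E
```

```text
[484.2611 240.6241 345.0761] [ 1.1321  1.0481 -2.2658] [ 0.0143 -0.     -0.0343] 11.824611912044192 [ 23.9619  12.3086 119.467   -0.0848  48.1887 130.956 ]
(array([-16.1048,  -2.487 , 146.0762]), np.float64(0.06841449235368371), np.float64(-0.13764418800329933))
```

View pics/top4c.png

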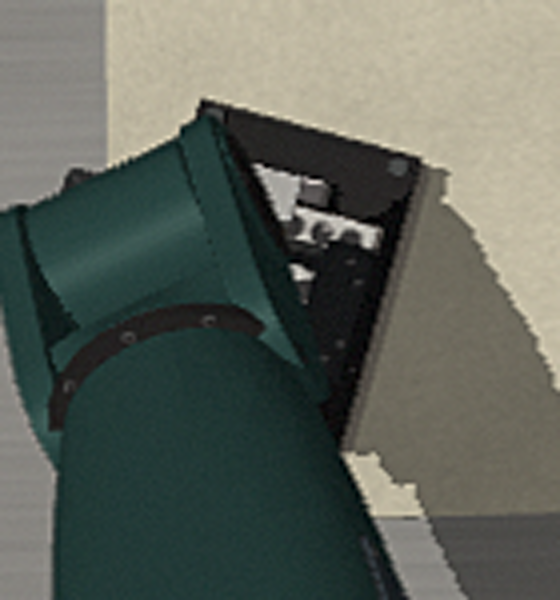

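View pics/scene4c.png

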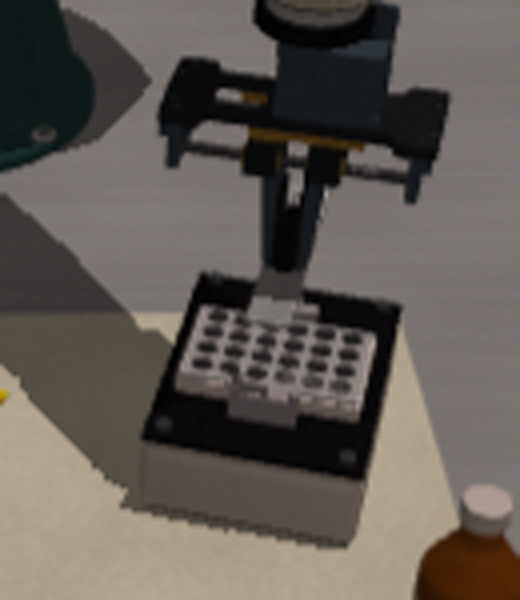

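```bash
python3 - <<'E'
from d import *
s=arm.get_state();print(s['t'],s['tcp_pos'],s['ft_force'],bar(s)[:3])
c=load('scene4')
# overlay predicted bar outline (tail) & shaker features in scene
q,th,yw,Rb=bar(s)
def sh(p): return SO+np.array(p,float)@SR.T
B=SR@Rb;o=SO+SR@q
I=cv2.imread('pics/scene4.png');x,y,w,h,k=380,195,65,65,9
I=cv2.resize(I[y:y+h,x:x+w],None,fx=k,fy=k,interpolation=cv2.INTER_CUBIC)
def mk(P,col):
    for p in proj(c,P): cv2.drawMarker(I,tuple(np.round((p-[x,y]+.5)*k).astype(int)),col,cv2.MARKER_CROSS,11,1)
mk(o+np.array([[78,-15,0],[78,15,0],[78,-15,4],[78,15,4],[20,0,36]])@B.T,(0,0,255))
mk(sh([[-50,-20,91],[-50,20,91],[52,-17.5,97],[66,-17.5,97],[52,17.5,97],[66,17.5,97],[66,-17.5,91],[66,17.5,91],[49,-63.85,87],[49,63.85,87]]),(0,255,0))
cv2.imwrite('pics/ov4.png',I)
E
```

```text
6.3 [484.2817 240.8322 345.2694] [-0.7193  0.2434 -1.2399] (array([-16.0867,  -2.2254, 146.2697]), np.float64(0.08521074901798974), np.float64(-0.13896172848847663))
```

View pics/ov4.png

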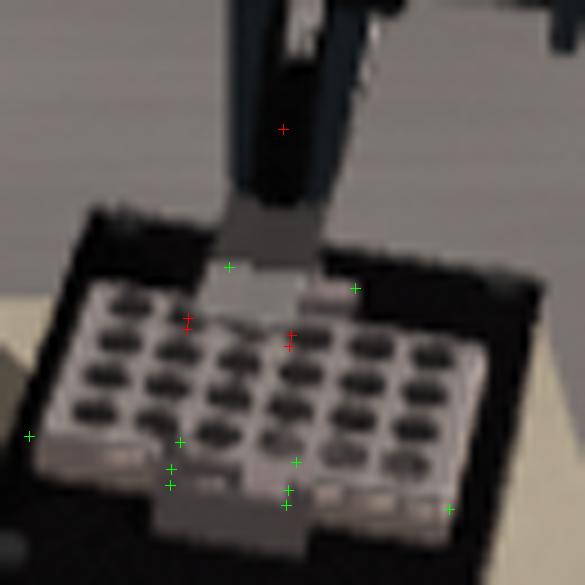

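```bash
python3 - <<'E'
from d import *
s=arm.get_state();q,th,yw,_=bar(s); print(s['t'],q)
for f in (.25,.5,.75,1): print(go(*tcp(*(q+f*(np.array([-22,0,152])-q)),24.5*f)))
E
```

```text
6.3 [-16.0867  -2.2254 146.2697]
[-0.0747 -0.0016 -0.0011  0.0002  0.0671 -0.0015]
[-0.1496 -0.0033  0.0053  0.0003  0.1352 -0.0015]
[-0.2229 -0.0049  0.0192  0.0003  0.2032 -0.0015]
[-0.2939 -0.0066  0.0402  0.0004  0.2713 -0.0015]
```

Emit:
apply_moves([
  [-1,-0.037,-0.001,-0.0005,0,0.0335,-0.0007],
  [-1,-0.0747,-0.0016,-0.0011,0,0.0671,-0.0015],
  [-1,-0.112,-0.0025,0.002,0,0.101,-0.0015],
  [-1,-0.1496,-0.0033,0.0053,0,0.1352,-0.0015],
  [-1,-0.186,-0.004,0.012,0,0.169,-0.0015],
  [-1,-0.2229,-0.0049,0.0192,0,0.2032,-0.0015],
  [-1,-0.258,-0.0058,0.03,0,0.237,-0.0015],
  [-1,-0.28,-0.0066,0.036,0,0.26,-0.0015],
  [-1,-0.2939,-0.0066,0.0402,0,0.2713,-0.0015],
  [-1,-0.2939,-0.0066,0.0402,0,0.2713,-0.0015],
  [-1,-0.2939,-0.0066,0.0402,0,0.2713,-0.0015],
  [-1,-0.2939,-0.0066,0.0402,0,0.2713,-0.0015],
])

```text
t: 7.5
tcp_pos: [400.7, 268.9, 333.3]
tcp_rot: [[0.871, -0.289, 0.397], [-0.263, -0.957, -0.12], [0.415, 0.0, -0.91]]
ft_force: [-0.7, 0.3, -2.9]
opening: 11.9
```

```bash
python3 - <<'E'
from d import *
s=arm.get_state();print(s['t'],s['ft_force'],s['moment'],s['opening'],bar(s)[:3])
for n,(x,y,w,h) in (('scene',(370,150,90,100)),):
    c=shot(n,n+'5'); im=c['color'][y:y+h,x:x+w,::-1]; cv2.imwrite(f'pics/{n}5c.png',cv2.resize(im,None,fx=6,fy=6,interpolation=cv2.INTER_CUBIC))
s=arm.get_state();print(s['t'],s['ft_force'],bar(s)[:3])
E
```

```text
7.5 [-0.6766  0.2631 -2.8631] [ 0.1539  0.3939 -0.0175] 11.886629162464226 (array([-22.0112,   0.5054, 152.1941]), np.float64(24.489637596951354), np.float64(0.022627634387616898))
7.55 [ 0.5114 -0.124  -1.1052] (array([-22.0122,   0.5193, 152.1991]), np.float64(24.495529814246712), np.float64(0.021157252684598563))
```

View pics/scene5c.png

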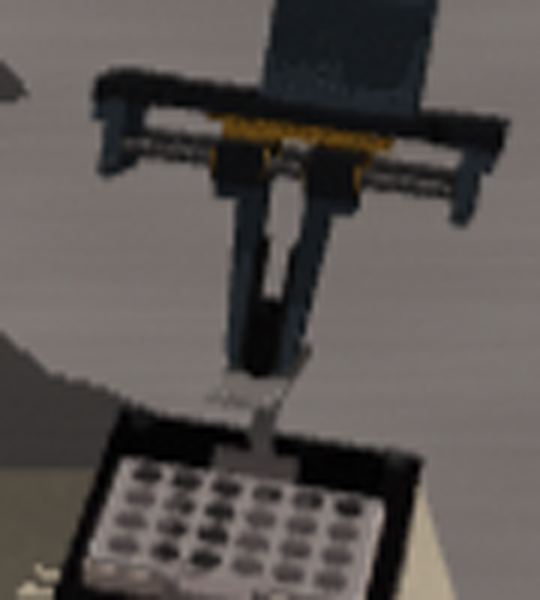

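```bash
cat > ov.py <<'E'
from d import *
import sys
def ov(fn,x,y,w,h,k,out,c=None):
    c=c or load(fn); q,th,yw,Rb=bar()
    B=SR@Rb;o=SO+SR@q
    I=cv2.resize(cv2.imread(f'pics/{fn}.png')[y:y+h,x:x+w],None,fx=k,fy=k,interpolation=cv2.INTER_CUBIC)
    def mk(P,col):
        for p in proj(c,P): cv2.drawMarker(I,tuple(np.round((p-[x,y]+.5)*k).astype(int)),col,cv2.MARKER_CROSS,9,1)
    mk(o+np.array([[78,-15,0],[78,15,0],[78,0,0],[78,0,4],[20,-6,36],[20,6,36]])@B.T,(0,0,255))
    sh=lambda p: SO+np.array(p,float)@SR.T
    mk(sh([[-50,-20,91],[-50,20,91],[-39,-20,91],[-39,20,91],[-39,-20,87],[-39,20,87],[-68+20.5,-5.5,102.5],[-68+20.5,5.5,102.5],[-88.5,-5.5,102.5],[-88.5,5.5,102.5],[-36,-63.85,87],[-36,63.85,87],[-100,-75,70],[-100,75,70],[66,-17.5,97],[66,17.5,97]]),(0,255,0))
    cv2.imwrite(f'pics/{out}.png',I)
if __name__=='__main__': ov(sys.argv[1],*map(int,sys.argv[2:7]),sys.argv[7])
E
python3 ov.py scene5 380 205 65 60 10 ov5
```

```text
(no output)
```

View pics/ov5.png

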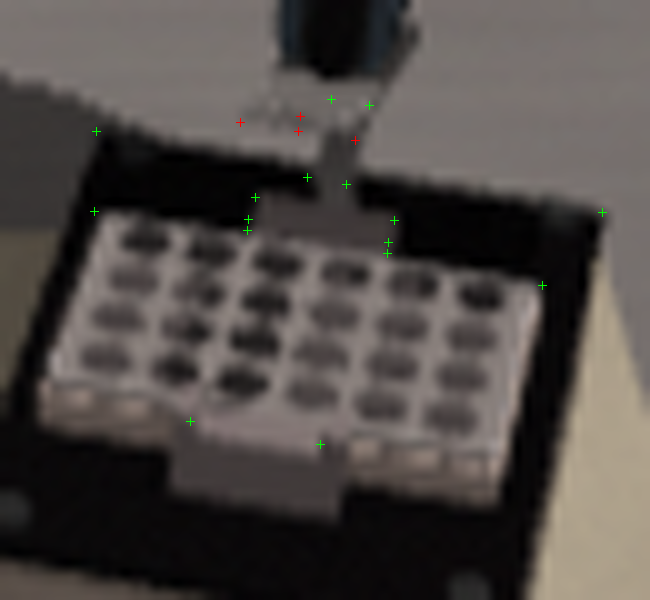

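```bash
cat > g.py <<'E'
from d import *
import sys
a=[float(v) for v in sys.argv[1:5]]
s=arm.get_state(); print('t',s['t'],'F_sh',SR.T@s['ft_force'],'M_sh',SR.T@s['moment'],'op',round(s['opening'],2)); print('bar',bar(s)[0],bar(s)[1:3]); 
if len(sys.argv)>4: print('go',go(*tcp(*a)))
E
python3 g.py -22 1 128 24.5
```

```text
t 7.55 F_sh [ 0.5254  0.0291 -1.1052] M_sh [-0.0038  0.4566  0.0112] op 11.76
bar [-22.0122   0.5193 152.1991] (np.float64(24.495529814246712), np.float64(0.021157252684598563))
go [-0.0335 -0.0015  0.0734  0.0001  0.      0.0002]
```

Emit:
apply_moves([
  [-1,-0.0034,-0.0015,0.0073,0,0,0],
  [-1,-0.0067,-0.0015,0.0147,0,0,0],
  [-1,-0.01,-0.0015,0.022,0,0,0],
  [-1,-0.0134,-0.0015,0.0294,0,0,0],
  [-1,-0.0168,-0.0015,0.0367,0,0,0],
  [-1,-0.02,-0.0015,0.044,0,0,0],
  [-1,-0.0218,-0.0015,0.0477,0,0,0],
  [-1,-0.0218,-0.0015,0.0477,0,0,0],
])

```text
t: 8.35
tcp_pos: [400.5, 269.5, 317.2]
tcp_rot: [[0.871, -0.288, 0.397], [-0.262, -0.958, -0.12], [0.415, 0.001, -0.91]]
ft_force: [-0.3, -0.1, -1.3]
opening: 12.0
```

```bash
python3 g.py -22 1 128 24.5
```

```text
t 8.35 F_sh [-0.3027 -0.1805 -1.2714] M_sh [-0.0076  0.448   0.0298] op 12.04
bar [-22.3999   0.9269 136.0994] (np.float64(24.493567884414414), np.float64(0.05795412492388343))
go [-0.0101  0.      0.0251  0.0003  0.0001  0.0006]
```

Emit:
apply_moves([
  [-1,-0.002,0,0.005,0,0,0],
  [-1,-0.004,0,0.01,0,0,0],
  [-1,-0.006,0,0.015,0,0,0],
  [-1,-0.008,0,0.02,0,0,0],
  [-1,-0.01,0,0.025,0,0,0],
  [-1,-0.01,0,0.025,0,0,0],
  [-1,-0.01,0,0.025,0,0,0],
])

```text
t: 9.05
tcp_pos: [400.9, 269.4, 309.3]
tcp_rot: [[0.871, -0.288, 0.397], [-0.262, -0.958, -0.12], [0.415, 0.001, -0.91]]
ft_force: [0.9, 0.6, -2.0]
opening: 11.8
```

```bash
python3 g.py -12 1 128 24.5; python3 - <<'E'
from h import *
c=shot('scene','scene6')
E
python3 ov.py scene6 380 205 65 60 10 ov6
```

```text
t 9.05 F_sh [ 0.6449  0.8107 -1.9945] M_sh [ 0.0522  0.4143 -0.0122] op 11.79
bar [-21.9609   1.0159 128.2281] (np.float64(24.503759583457185), np.float64(0.05649245924307639))
go [ 0.0299  0.0002  0.0145  0.0001 -0.      0.0006]
```

View pics/ov6.png

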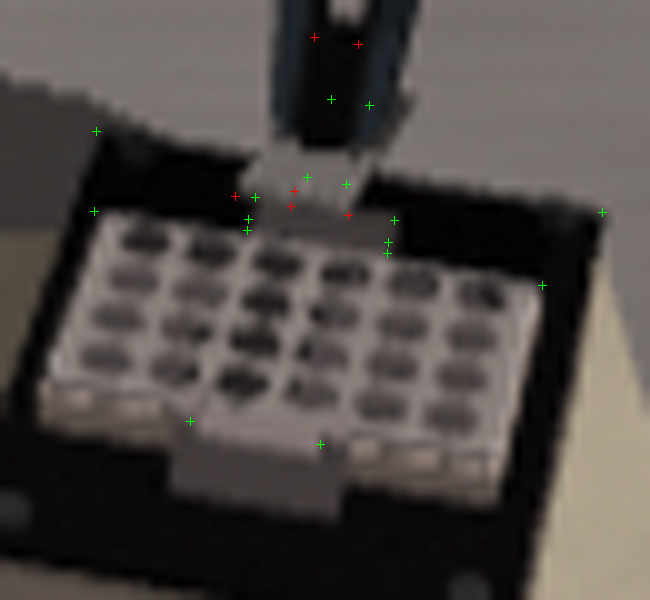

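Emit:
apply_moves([
  [-1,0.006,0,0.0028,0,0,0],
  [-1,0.0121,0,0.0055,0,0,0],
  [-1,0.0182,0,0.0083,0,0,0],
  [-1,0.0243,0,0.011,0,0,0],
  [-1,0.0303,0,0.0138,0,0,0],
  [-1,0.0364,0,0.0166,0,0,0],
  [-1,0.0425,0,0.0193,0,0,0],
  [-1,0.0425,0,0.0193,0,0,0],
])

```text
t: 9.9
tcp_pos: [414.5, 265.3, 309.4]
tcp_rot: [[0.871, -0.289, 0.397], [-0.262, -0.957, -0.12], [0.415, 0.0, -0.91]]
ft_force: [-0.9, -0.1, -1.9]
opening: 11.7
```

```bash
python3 g.py -2 1 128 24.5
```

```text
t 9.9 F_sh [-0.8231 -0.4006 -1.9145] M_sh [0.0167 0.4635 0.0275] op 11.7
bar [ -7.7002   1.0209 128.3135] (np.float64(24.509979912510484), np.float64(0.038474564717988984))
go [ 0.017   0.0002  0.0088  0.0001 -0.0001  0.0004]
```

Emit:
apply_moves([
  [-1,0.003,0,0.0014,0,0,0],
  [-1,0.006,0,0.0028,0,0,0],
  [-1,0.009,0,0.0042,0,0,0],
  [-1,0.0121,0,0.0055,0,0,0],
  [-1,0.0121,0,0.0055,0,0,0],
  [-1,0.0121,0,0.0055,0,0,0],
])

```text
t: 10.5
tcp_pos: [418.1, 264.2, 309.3]
tcp_rot: [[0.871, -0.288, 0.397], [-0.262, -0.958, -0.12], [0.415, 0.001, -0.91]]
ft_force: [0.4, -0.5, -2.1]
opening: 11.8
```

Emit:
apply_moves([
  [-1,0.003,0,0.0014,0,0,0],
  [-1,0.006,0,0.0028,0,0,0],
  [-1,0.006,0,0.0028,0,0,0],
  [-1,0.006,0,0.0028,0,0,0],
])

```text
t: 10.9
tcp_pos: [420.0, 263.6, 309.3]
tcp_rot: [[0.871, -0.288, 0.397], [-0.262, -0.958, -0.12], [0.415, 0.001, -0.91]]
ft_force: [0.8, 0.0, -2.4]
opening: 11.7
```

```bash
python3 g.py -2 1 128 24.5
```

```text
t 10.9 F_sh [ 0.7567  0.2762 -2.3521] M_sh [ 0.009   0.4158 -0.0189] op 11.7
bar [ -1.9555   1.0021 128.2547] (np.float64(24.505470246332305), np.float64(0.049747358081318555))
go [-0.0004  0.0001  0.0007  0.0001 -0.0001  0.0005]
```

Emit:
apply_moves([
  [-1,0.003,0,0.0014,0,0,0],
  [-1,0.006,0,0.0028,0,0,0],
  [-1,0.006,0,0.0028,0,0,0],
  [-1,0.006,0,0.0028,0,0,0],
])

```text
t: 11.3
tcp_pos: [421.9, 263.0, 309.3]
tcp_rot: [[0.871, -0.288, 0.397], [-0.262, -0.958, -0.12], [0.415, 0.001, -0.91]]
ft_force: [0.6, -0.8, -1.4]
opening: 12.1
```

Emit:
apply_moves([
  [-1,0.003,0,0.0014,0,0,0],
  [-1,0.0045,0,0.0021,0,0,0],
  [-1,0.0045,0,0.0021,0,0,0],
  [-1,0.0045,0,0.0021,0,0,0],
])

```text
t: 11.7
tcp_pos: [423.3, 262.6, 309.3]
tcp_rot: [[0.871, -0.288, 0.397], [-0.262, -0.958, -0.12], [0.415, 0.0, -0.91]]
ft_force: [-0.6, -0.3, -1.5]
opening: 11.6
```

Emit:
apply_moves([
  [-1,0.003,0,0.0014,0,0,0],
  [-1,0.0045,0,0.0021,0,0,0],
  [-1,0.0045,0,0.0021,0,0,0],
  [-1,0.0045,0,0.0021,0,0,0],
])

```text
t: 12.1
tcp_pos: [424.8, 262.2, 309.3]
tcp_rot: [[0.871, -0.288, 0.397], [-0.262, -0.958, -0.12], [0.415, 0.001, -0.91]]
ft_force: [-0.4, 0.5, -1.4]
opening: 11.7
```

Emit:
apply_moves([
  [-1,0.003,0,0.0014,0,0,0],
  [-1,0.0045,0,0.0021,0,0,0],
  [-1,0.0045,0,0.0021,0,0,0],
  [-1,0.0045,0,0.0021,0,0,0],
])

```text
t: 12.5
tcp_pos: [426.2, 261.7, 309.3]
tcp_rot: [[0.871, -0.288, 0.397], [-0.262, -0.957, -0.12], [0.415, 0.001, -0.91]]
ft_force: [1.0, 0.3, -1.7]
opening: 11.8
```

X0 is now about 4.5 and nothing has touched yet, so I'll keep drawing in 1.5 mm steps.

Emit:
apply_moves([
  [-1,0.003,0,0.0014,0,0,0],
  [-1,0.0045,0,0.0021,0,0,0],
  [-1,0.0045,0,0.0021,0,0,0],
  [-1,0.0045,0,0.0021,0,0,0],
])

```text
t: 12.9
tcp_pos: [427.5, 261.3, 309.2]
tcp_rot: [[0.871, -0.289, 0.397], [-0.262, -0.957, -0.12], [0.415, 0.001, -0.91]]
ft_force: [-2.7, 1.3, -2.2]
opening: 11.7
```

Emit:
apply_moves([
  [-1,0.003,0,0.0014,0,0,0],
  [-1,0.0045,0,0.0021,0,0,0],
  [-1,0.0045,0,0.0021,0,0,0],
  [-1,0.0045,0,0.0021,0,0,0],
])

```text
t: 13.3
tcp_pos: [428.5, 260.9, 308.8]
tcp_rot: [[0.872, -0.289, 0.396], [-0.263, -0.957, -0.12], [0.414, 0.001, -0.91]]
ft_force: [-9.2, 3.6, -1.6]
opening: 11.9
```

```bash
python3 g.py 8 1 128 24.5
```

```text
t 13.3 F_sh [-9.8755  0.8095 -1.6173] M_sh [ 0.3359  2.3123 -0.025 ] op 11.91
bar [  6.7303   0.7426 127.6564] (np.float64(24.435890654331946), np.float64(0.030458948294918804))
go [ 0.0036 -0.0005  0.0007  0.0004  0.0007  0.0003]
```

Emit:
apply_moves([
  [-1,-0.006,0,-0.0028,0,0,0],
  [-1,-0.006,-0.002,-0.0028,0,0,0],
  [-1,-0.006,-0.004,-0.0028,0,0,0],
  [-1,-0.006,-0.005,-0.0028,0,0,0],
  [-1,-0.006,-0.005,-0.0028,0,0,0],
  [-1,-0.006,-0.005,-0.0028,0,0,0],
])

```text
t: 13.9
tcp_pos: [427.6, 263.0, 309.3]
tcp_rot: [[0.871, -0.288, 0.397], [-0.262, -0.958, -0.12], [0.415, 0.0, -0.91]]
ft_force: [-0.8, -0.7, -1.8]
opening: 12.2
```

Emit:
apply_moves([
  [-1,0,0.002,0,0,0,0],
  [-1,0,0.004,0,0,0,0],
  [-1,0,0.006,0,0,0,0],
  [-1,0,0.008,0,0,0,0],
  [-1,0,0.01,0,0,0,0],
  [-1,0,0.01,0,0,0,0],
  [-1,0,0.01,0,0,0,0],
])

```text
t: 14.6
tcp_pos: [426.7, 260.0, 309.3]
tcp_rot: [[0.871, -0.288, 0.397], [-0.262, -0.958, -0.12], [0.415, 0.0, -0.91]]
ft_force: [0.6, 0.2, -1.7]
opening: 11.9
```

```bash
python3 g.py 5.5 1 128 24.5
```

```text
t 14.6 F_sh [ 0.4843  0.3207 -1.7376] M_sh [-0.0207  0.4597  0.0006] op 11.93
bar [  5.4912  -0.4915 128.191 ] (np.float64(24.506615536382174), np.float64(0.05086618831582574))
go [-0.0002 -0.0049  0.0006  0.0001 -0.0001  0.0005]
```

```bash
cat > lv.py <<'E'
from d import *
import sys
Xp,Y,Z1,Z2,t1,t2,n=[float(v) for v in sys.argv[1:8]]
for f in np.linspace(0,1,int(n)+1)[1:]:
    th=t1+f*(t2-t1);zp=Z1+f*(Z2-Z1);c,s_=np.cos(np.radians(th)),np.sin(np.radians(th))
    g=go(*tcp(Xp+84.5*c,Y,zp+84.5*s_,th)); print(round(th,1),[-1]+[round(float(v),4) for v in g])
E
python3 lv.py -71.4 1 93.1 92.1 24.5 14 6
```

```text
22.8 [-1, 0.0199, -0.0048, 0.0096, 0.0001, -0.0195, 0.0005]
21.0 [-1, 0.0395, -0.0048, 0.0196, 0.0001, -0.039, 0.0005]
19.2 [-1, 0.0588, -0.0048, 0.0302, 0.0001, -0.0584, 0.0005]
17.5 [-1, 0.0778, -0.0048, 0.0415, 0.0001, -0.0779, 0.0005]
15.8 [-1, 0.0965, -0.0048, 0.0533, 0.0001, -0.0973, 0.0005]
14.0 [-1, 0.1148, -0.0048, 0.0656, 0.0002, -0.1167, 0.0005]
```

Emit:
apply_moves([
  [-1,0,-0.0048,0,0,0,0],
  [-1,0.0199,-0.0048,0.0096,0,-0.0195,0.0005],
  [-1,0.0395,-0.0048,0.0196,0,-0.039,0.0005],
  [-1,0.0588,-0.0048,0.0302,0,-0.0584,0.0005],
  [-1,0.0588,-0.0048,0.0302,0,-0.0584,0.0005],
  [-1,0.0588,-0.0048,0.0302,0,-0.0584,0.0005],
])

```text
t: 15.2
tcp_pos: [446.0, 255.7, 308.3]
tcp_rot: [[0.903, -0.289, 0.316], [-0.273, -0.957, -0.096], [0.33, 0.0, -0.944]]
ft_force: [-1.2, 1.0, -2.0]
opening: 11.8
```

```bash
python3 g.py 5.5 1 128 24.5; python3 lv.py -71.4 1 92.6 92 19.25 9 6;python3 - <<'E'
from h import *
c=shot('scene','scene7')
E
python3 ov.py scene7 370 195 75 70 8 ov7
```

```text
t 15.2 F_sh [-1.3959  0.6363 -2.0387] M_sh [ 0.0141  0.3522 -0.0267] op 11.75
bar [  8.4146   0.9465 120.4809] (np.float64(19.296628718909407), np.float64(-0.011900554682830179))
go [-0.061   0.0001 -0.0241  0.0002  0.0578 -0.0001]
17.5 [-1, 0.0199, 0.0001, 0.009, 0.0002, -0.0195, -0.0001]
15.8 [-1, 0.0392, 0.0, 0.0187, 0.0002, -0.0385, -0.0001]
14.1 [-1, 0.0582, 0.0, 0.0288, 0.0002, -0.0575, -0.0001]
12.4 [-1, 0.0768, 0.0, 0.0396, 0.0002, -0.0764, -0.0001]
10.7 [-1, 0.0952, 0.0, 0.0509, 0.0002, -0.0954, -0.0001]
9.0 [-1, 0.1132, 0.0, 0.0627, 0.0002, -0.1144, -0.0001]
```

View pics/ov7.png

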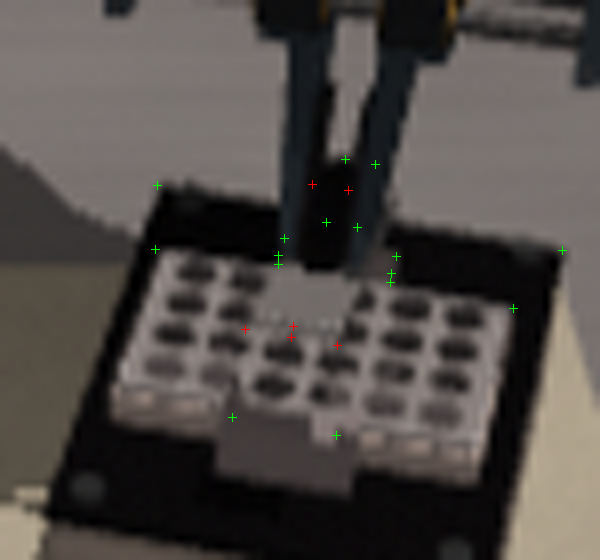

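Emit:
apply_moves([
  [-1,0.0199,0,0.009,0,-0.0195,0],
  [-1,0.0392,0,0.0187,0,-0.0385,0],
  [-1,0.0582,0,0.0288,0,-0.0575,0],
  [-1,0.0768,0,0.0396,0,-0.0764,0],
  [-1,0.0768,0,0.0396,0,-0.0764,0],
  [-1,0.0768,0,0.0396,0,-0.0764,0],
])

```text
t: 15.85
tcp_pos: [470.4, 248.3, 304.7]
tcp_rot: [[0.935, -0.289, 0.206], [-0.282, -0.957, -0.063], [0.215, 0.001, -0.977]]
ft_force: [-0.6, 0.2, -1.1]
opening: 11.9
```

```bash
python3 g.py 5.5 1 128 24.5; python3 lv.py -71.4 1 92.1 92 12.4 4 5
```

```text
t 15.85 F_sh [-0.635   0.0568 -1.1251] M_sh [0.0453 0.2195 0.0027] op 11.93
bar [ 10.9643   0.8311 110.334 ] (np.float64(12.434708889641035), np.float64(0.00013020894981478456))
go [-0.1438 -0.0001 -0.0468  0.0004  0.1341  0.    ]
10.7 [-1, 0.0202, -0.0002, 0.009, 0.0004, -0.0191, -0.0]
9.0 [-1, 0.0392, -0.0002, 0.0182, 0.0004, -0.0377, -0.0]
7.4 [-1, 0.058, -0.0002, 0.0279, 0.0004, -0.0564, -0.0]
5.7 [-1, 0.0765, -0.0002, 0.0382, 0.0004, -0.0751, -0.0]
4.0 [-1, 0.0947, -0.0002, 0.0491, 0.0004, -0.0937, -0.0]
```

Emit:
apply_moves([
  [-1,0.0202,0,0.009,0,-0.0191,0],
  [-1,0.0392,0,0.0182,0,-0.0377,0],
  [-1,0.058,0,0.0279,0,-0.0564,0],
  [-1,0.0765,0,0.0382,0,-0.0751,0],
  [-1,0.0947,0,0.0491,0,-0.0937,0],
  [-1,0.0947,0,0.0491,0,-0.0937,0],
  [-1,0.0947,0,0.0491,0,-0.0937,0],
])

```text
t: 16.55
tcp_pos: [499.8, 239.4, 296.4]
tcp_rot: [[0.955, -0.289, 0.067], [-0.288, -0.957, -0.021], [0.07, 0.001, -0.998]]
ft_force: [0.4, -1.0, -1.8]
opening: 11.7
```

```bash
python3 g.py 5.5 1 128 24.5; python3 lv.py -71.6 1 92 91.6 4 0 4;python3 - <<'E'
from h import *
c=shot('scene','scene8');c=shot('top','top8')
E
python3 ov.py scene8 370 205 75 60 10 ov8;python3 ov.py top8 170 195 100 100 6 ov8t
```

```text
t 16.55 F_sh [ 0.6616 -0.8136 -1.7654] M_sh [0.0826 0.032  0.0237] op 11.73
bar [12.8436  0.8138 97.9018] (np.float64(4.012653559121186), np.float64(-0.00015790617272904851))
go [-0.2496 -0.0001 -0.0598  0.0004  0.2276  0.0001]
3.0 [-1, 0.0112, -0.0002, 0.0053, 0.0004, -0.0113, -0.0]
2.0 [-1, 0.0226, -0.0002, 0.0109, 0.0004, -0.0224, -0.0]
1.0 [-1, 0.0339, -0.0002, 0.0166, 0.0004, -0.0335, -0.0]
0.0 [-1, 0.0451, -0.0002, 0.0226, 0.0004, -0.0446, -0.0]
```

View pics/ov8.png

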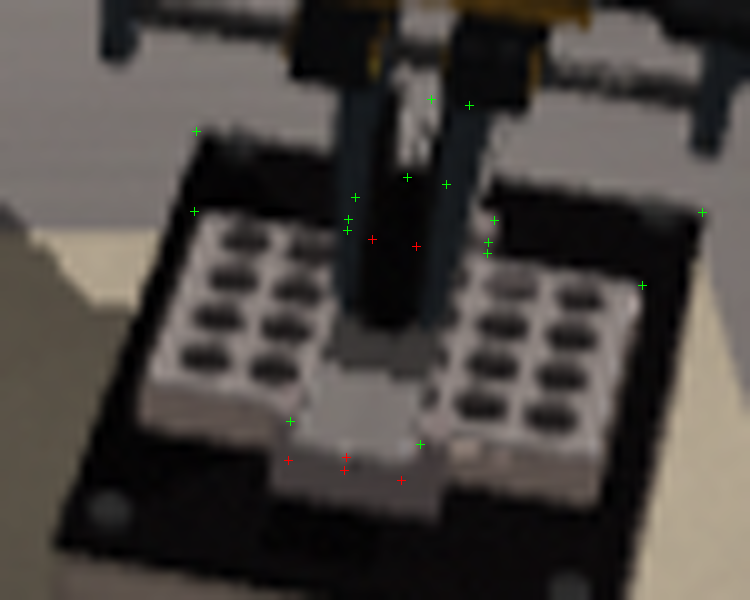

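View pics/ov8t.png

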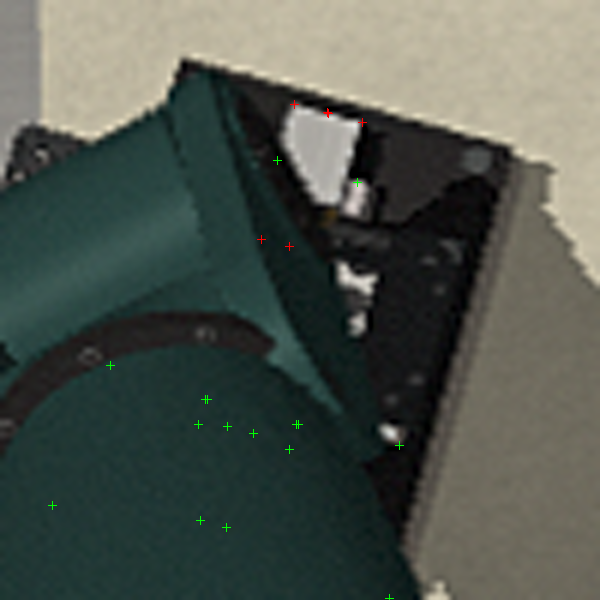

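```bash
python3 - <<'E'
from d import *
c=load('top8');x,y,w,h,k=212,208,28,26,24
I=cv2.resize(cv2.imread('pics/top8.png')[y:y+h,x:x+w],None,fx=k,fy=k,interpolation=cv2.INTER_NEAREST)
J=cv2.imread('pics/top0.png')[y:y+h,x:x+w]
q,th,yw,Rb=bar();B=SR@Rb;o=SO+SR@q
def mk(I,P,col):
    for p in proj(c,P): cv2.drawMarker(I,tuple(np.round((p-[x,y]+.5)*k).astype(int)),col,cv2.MARKER_CROSS,15,2)
sh=lambda p: SO+np.array(p,float)@SR.T
mk(I,o+np.array([[78,-15,4],[78,15,4],[53,-15,4],[53,-15,0]])@B.T,(0,0,255))
mk(I,sh([[52,-17.5,97],[66,-17.5,97],[66,17.5,97]]),(0,255,0))
cv2.imwrite('pics/z8.png',I)
J=cv2.resize(J,None,fx=k,fy=k,interpolation=cv2.INTER_NEAREST); mk(J,sh([[52,-17.5,97],[66,-17.5,97],[66,17.5,97],[52,17.5,97]]),(0,255,0)); mk(J,sh([[52,-17.5,91],[66,-17.5,91],[66,17.5,91],[52,17.5,91]]),(255,0,0))
cv2.imwrite('pics/z0.png',J)
E
```

```text
(no output)
```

View pics/z8.png

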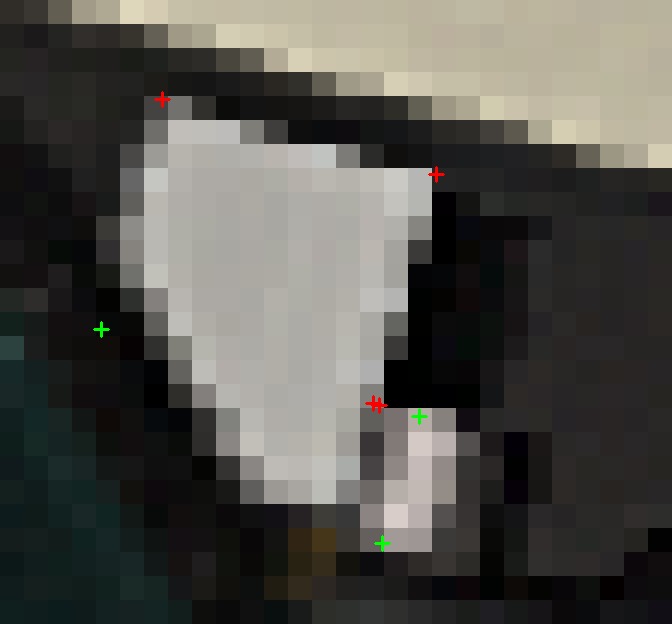

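View pics/z0.png

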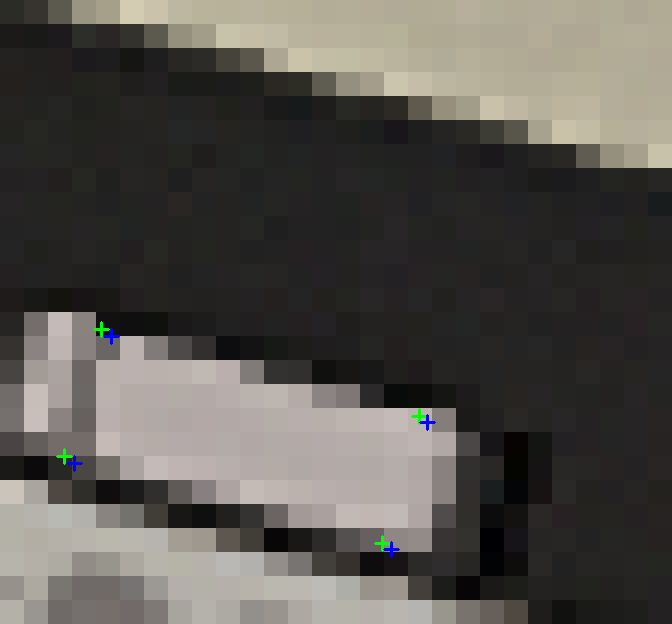

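Emit:
apply_moves([
  [-1,0,-0.002,0,0,0,0],
  [-1,0.0112,-0.002,0.0053,0,-0.0113,0],
  [-1,0.0226,-0.002,0.0106,0,-0.0224,0],
  [-1,0.0339,-0.002,0.0162,0,-0.0335,0],
  [-1,0.0339,-0.002,0.0162,0,-0.0335,0],
  [-1,0.0339,-0.002,0.0162,0,-0.0335,0],
])

```text
t: 17.25
tcp_pos: [510.5, 236.8, 292.1]
tcp_rot: [[0.957, -0.289, 0.015], [-0.289, -0.957, -0.005], [0.016, 0.0, -1.0]]
ft_force: [1.0, 0.4, -2.3]
opening: 11.6
```

```bash
python3 g.py 12.9 1.4 91.6 0;python3 - <<'E'
from h import *
c=shot('scene','scene9');c=shot('top','top9')
E
python3 ov.py scene9 370 205 75 60 10 ov9;python3 ov.py top9 208 205 30 30 20 ov9t
```

```text
t 17.25 F_sh [ 0.8159  0.7001 -2.345 ] M_sh [ 0.0466  0.0239 -0.0109] op 11.64
bar [13.057   1.4627 93.1131] (np.float64(0.9143894608341925), np.float64(-0.023462691342461584))
go [ 0.01    0.0005  0.0051  0.0002 -0.0102 -0.0003]
```

View pics/ov9.png

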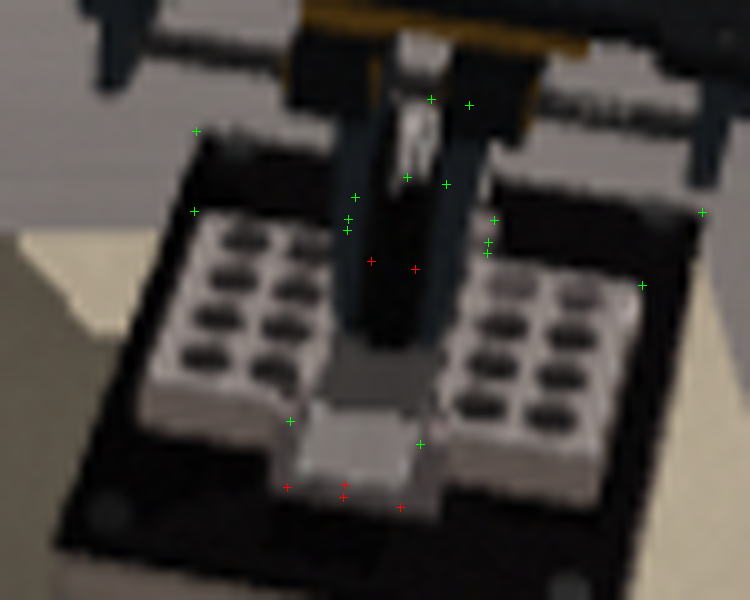

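View pics/ov9t.png

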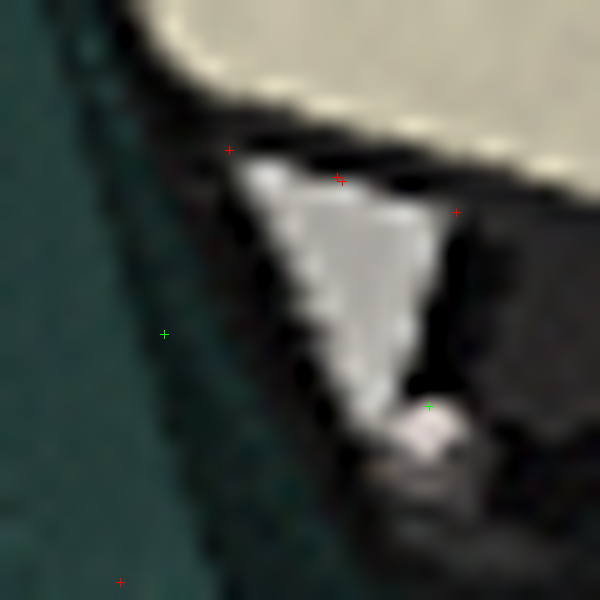

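Emit:
apply_moves([
  [-1,0.004,0.0003,0.0025,0,-0.004,0],
  [-1,0.008,0.0003,0.0045,0,-0.008,0],
  [-1,0.01,0.0003,0.0055,0,-0.0102,0],
  [-1,0.01,0.0003,0.006,0,-0.0102,0],
  [-1,0.01,0.0003,0.006,0,-0.0102,0],
])

```text
t: 17.85
tcp_pos: [513.3, 235.9, 290.5]
tcp_rot: [[0.957, -0.289, 0.0], [-0.289, -0.957, -0.0], [0.0, 0.0, -1.0]]
ft_force: [0.8, 0.4, -1.7]
opening: 12.2
```

```bash
python3 g.py 12.9 1.4 91 0
```

```text
t 17.85 F_sh [ 0.6313  0.586  -1.6807] M_sh [ 0.0719 -0.0129  0.0155] op 12.21
bar [12.8322  1.4559 91.4845] (np.float64(0.006414070505231298), np.float64(-0.0037581155967401675))
go [ 0.0003  0.0004  0.0016  0.0002 -0.0001 -0.    ]
```

Emit:
apply_moves([
  [-1,0,0,0.001,0,0,0],
  [-1,0,0,0.002,0,0,0],
  [-1,0,0,0.002,0,0,0],
  [-1,0,0,0.002,0,0,0],
])

```text
t: 18.25
tcp_pos: [513.3, 236.0, 290.1]
tcp_rot: [[0.957, -0.289, 0.0], [-0.289, -0.957, -0.0], [0.0, 0.0, -1.0]]
ft_force: [-3.8, -0.8, 4.3]
opening: 12.0
```

Emit:
apply_moves([
  [-1,0,0,0.001,0,0,0],
  [-1,0,0,0.0015,0,0,0],
  [-1,0,0,0.0015,0,0,0],
  [-1,0,0,0.0015,0,0,0],
])

```text
t: 18.65
tcp_pos: [513.3, 236.0, 290.0]
tcp_rot: [[0.957, -0.289, -0.0], [-0.289, -0.957, -0.0], [0.0, 0.0, -1.0]]
ft_force: [-6.5, -1.3, 11.4]
opening: 11.9
```

```bash
python3 g.py 12.9 1.4 91 0
```

```text
t 18.65 F_sh [-5.8504 -3.0732 11.38  ] M_sh [-0.5806  0.606  -0.1091] op 11.87
bar [12.8102  1.5403 91.0056] (np.float64(0.003578456767860377), np.float64(-0.0019313211640255036))
go [ 0.0003  0.0006  0.      0.0002 -0.     -0.    ]
```

Emit:
apply_moves([
  [-1,0,0,-0.0015,0,0,0],
  [-1,0,0,-0.002,0,0,0],
  [-1,0,0,-0.002,0,0,0],
  [-0.7,0,0,-0.002,0,0,0],
  [-0.6,0,0,-0.002,0,0,0],
  [-0.4,0,0,-0.002,0,0,0],
  [-0.3,0,0,-0.002,0,0,0],
  [-0.3,0,0,-0.002,0,0,0],
])

```text
t: 19.45
tcp_pos: [513.3, 235.9, 290.1]
tcp_rot: [[0.957, -0.289, 0.0], [-0.289, -0.957, -0.0], [0.0, 0.0, -1.0]]
ft_force: [-0.6, -0.2, 0.3]
opening: 32.2
```

```bash
python3 g.py 12.9 1.4 91 0; python3 - <<'E'
from h import *
c=shot('scene','scene10')
E
python3 ov.py scene10 370 205 75 60 10 ov10
```

```text
t 19.45 F_sh [-0.5381 -0.346   0.2977] M_sh [0.0479 0.0261 0.0521] op 32.25
bar [12.8747  1.4565 91.0576] (np.float64(0.008846012002945096), np.float64(-0.004921576788883077))
go [ 0.0002  0.0003  0.0002  0.0001 -0.0001 -0.0001]
```

View pics/ov10.png

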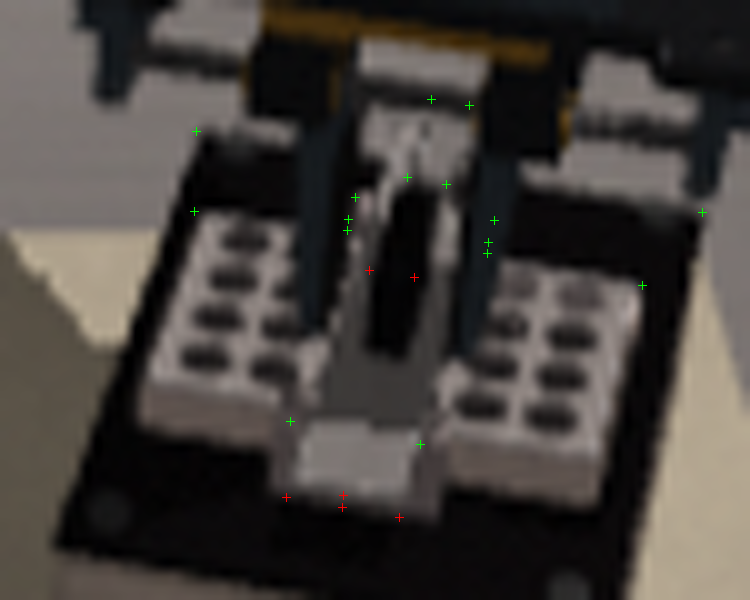

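Released cleanly: the fin stands free between the open fingers and the tail lies between the cheeks. Retreating straight up, then sideways so the cameras can see the bar.

Emit:
apply_moves([
  [-0.3,0,0,-0.03,0,0,0],
  [-0.3,0,0,-0.08,0,0,0],
  [-0.3,0,0,-0.16,0,0,0],
  [-0.3,0,0,-0.28,0,0,0],
  [-0.3,0,0,-0.4,0,0,0],
  [-0.3,0,0.1,-0.5,0,0,0],
  [-0.3,0,0.25,-0.5,0,0,0],
  [-0.3,0,0.4,-0.5,0,0,0],
  [-0.3,0,0.55,-0.5,0,0,0],
  [-0.3,0,0.7,-0.5,0,0,0],
  [-0.3,0,0.85,-0.5,0,0,0],
  [-0.3,0,0.95,-0.5,0,0,0],
  [-0.3,0,0.95,-0.5,0,0,0],
  [-0.3,0,0.95,-0.5,0,0,0],
])

```text
t: 20.9
tcp_pos: [430.8, -37.2, 441.2]
tcp_rot: [[0.957, -0.291, 0.002], [-0.291, -0.957, -0.0], [0.002, -0.0, -1.0]]
ft_force: [0.1, -0.9, -0.4]
opening: 32.2
```

```bash
python3 - <<'E'
from d import *
ct=shot('top','top11');cs=shot('scene','scene11')
x,y,w,h,k=165,190,105,115,5.2
a=cv2.resize(cv2.imread('pics/top11.png')[y:y+h,x:x+w],None,fx=k,fy=k,interpolation=cv2.INTER_CUBIC)
q=np.array([12.85,1.45,91]);P=(SO+SR@q)+np.array([[78,-15,4],[78,15,4],[-98.5,-15,4],[-98.5,15,4],[-84.5,-8,4],[-84.5,8,4]])@SR.T
for p in proj(ct,P): cv2.drawMarker(a,tuple(np.round((p-[x,y]+.5)*k).astype(int)),(0,0,255),cv2.MARKER_CROSS,9,1)
cv2.imwrite('pics/f_t.png',a)
cv2.imwrite('pics/f_s.png',cv2.resize(cv2.imread('pics/scene11.png')[195:285,360:455],None,fx=6.3,fy=6.3,interpolation=cv2.INTER_CUBIC))
print(arm.get_state()['t'])
E
```

```text
21.0
```

View pics/f_t.png

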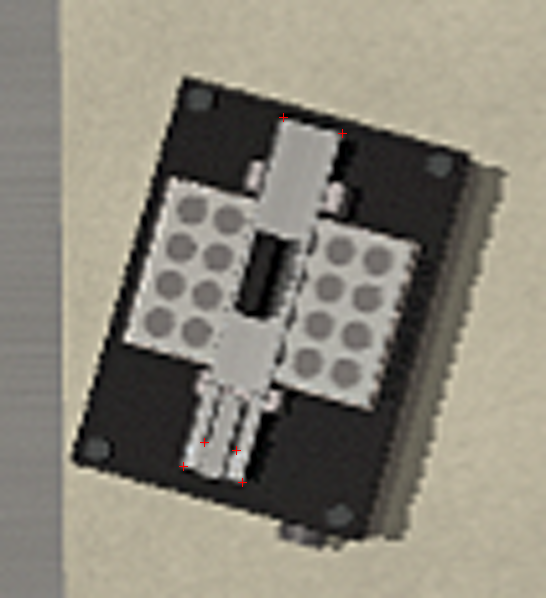

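View pics/f_s.png

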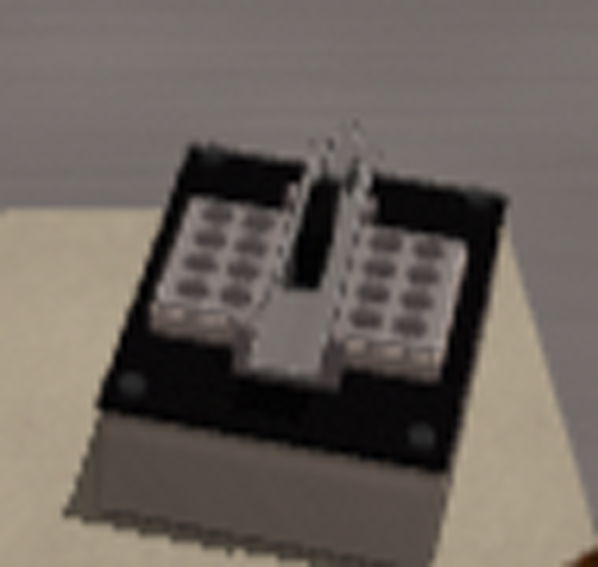

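View pics/scene11.png

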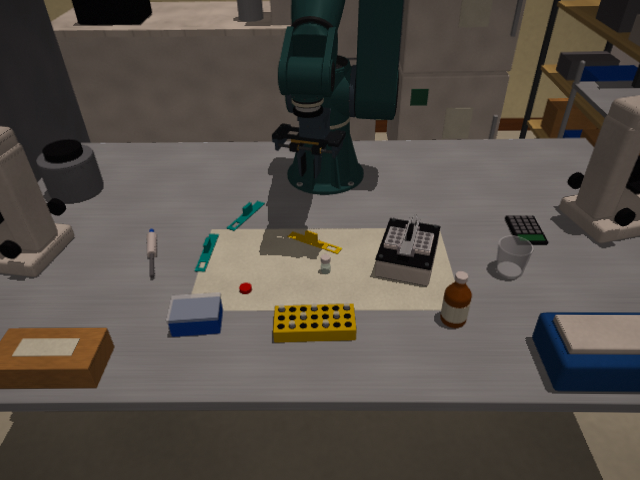

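The bar is seated: the stud head lies centred in the eye on top of the rim, the tail is between the cheeks, and the other things haven't moved. Handing in.

```bash
python3 -c "
from rig import arm
print(arm.close_job()); print(arm.get_state()['t'])"
```

```text
the job is handed in; nothing more can be done
None
the job is handed in; nothing more can be done
```

The hold-down bar is fitted on the shaker and the job is handed in at about 21 s of the 61 s allowed. Handing in reports no verdict.

- **Route:** I gripped the bar by its fin and tilted it 24.5° nose-down. I lowered the rim in front of the stud's head and drew the bar back until the rim met the neck. From there I levelled it about that edge, lowered it onto the seat and fork, and let go.
- **By feel:** The rim met the neck with about 10 N at most, and about 13 N at seating. A ±1.5 mm sideways probe touched nothing, so the bar is close to centred. The stud sits about 1.7 mm to +x of the middle of its slot.
- **Last checks:**
  - **Pose at release:** By the robot's readings the underside was at z 91.0, level to within 0.01°. Eye centre was at about x -57.
  - **Pictures after retreating:** The head is centred over the eye and on top of the rim. The tail is between the cheeks, and nothing else looks moved. The gripper is clear, over 150 mm higher and well off to the side.
- **Disagreements:**
  - **Between cameras:** The top and scene cameras differed by 2–4 mm on absolute position.
  - **Sideways:** In the top view the stud, seat and fork lay about 1–2 mm to +y of the platform outline. I placed the bar 1.45 mm that way to match.

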